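Eject a casting from its mould and show it to the inspection camera

TASK

Press the ejector lever of the open mould right down so that the casting rises out of its cavity, then lift the casting out and hold it up to the small inspection camera on the table for its picture: the end of its round boss facing the lens squarely and centred, about 12 cm in front of the ring light, with the long side of its flange level and parallel to the camera's tilting axle. Do not touch the camera or its stand, and leave the approved sample on the notebook where it is. Finish while still holding the casting motionless in front of the camera, without putting it down.

Things in the scene. Friction and masses are not known exactly. Their poses are not given: they have to be found in the camera images.
- mould: Lower half of an aluminium hand mould, fixed to the table: dark foot plate, two risers, and on top a cavity plate 130 mm (x) by 120 mm (y). Origin at table height under the middle of the cavity, z up. The ejector lever sticks out on its -y side. The other mould half, with pins standing up, lies apart on the table.
- mould_face (a point): Middle of the cavity plate's flat top face, 92 mm above the table, axes as the mould's. The cavity here is a pocket 38 mm (x) by 62 mm (y), 8 mm deep, with a 31 mm round hole below it for the boss.
- ejector_lever (a joint): Ejector lever angle, rad: 0 = up (start), 0.40 = fully down at its stop. It turns about the mould's x axis at a pivot 72 mm to the -y side of the mould's origin and 34 mm up. Pressing its outer end down raises the value and lifts the casting 35 mm per rad, 14 mm in all. It takes about 4 N down on the pad; friction holds it where it is left.
- lever_pad (a point): Middle of the upper face of the lever's black press pad (30 x 34 mm), 95 mm from the pivot at the lever's outer end. About 74 mm above the table at the start (face sloping 0.35 rad) and 37 mm with the lever fully down; while it sinks it moves only a few mm sideways. Axes are the lever's.
- casting: Cream resin casting in the mould, about 50 g: rectangular flange 36 mm (its x) by 60 mm (y), 8 mm thick; below it a round boss, 28 mm diameter, 22 mm long, 13 mm bore. Origin: centre of the boss's free end; z points to the flange. It starts boss down, axes as the mould's, flange top level with the mould's face, so it cannot be gripped; ejected, the flange's underside is 6 mm above that face.
- flange_top (a point): Centre of the flange's flat top face on the casting in the mould, 30 mm along the casting's z from its origin.
- camera_stand: Dark foot plate 110 x 92 mm with an aluminium fork, fixed to the table, carrying the grey inspection camera (in all 150 mm high). Origin at table height below the camera's tilting axle, which runs along y, 80 mm up. The camera is fixed in its tilt; it looks up and towards the stand's -x side.
- lens (a point): Centre of the front face of the black ring light (68 mm diameter) round the lens, 58 mm from the axle. z is the line of sight out of the lens, 30 degrees off vertical, leaning to the stand's -x side; y is level, along the axle. The boss end belongs 120 mm out along z, the casting's z along this z (flange away from the lens), its y parallel to this y, either way round.
- sample_casting: Approved sample, a second casting of the same shape, standing flange down and boss up on the blue notebook (13 mm thick) at the left. Origin at the centre of the boss end, on top, 43 mm above the table. Not to be moved.
Things that resemble listed ones, but are neither listed nor needed, are in the scene too. What is shaped like the casting but pink is not meant.

How it is judged:
By the outcome, as a careful person would: the job done as asked, in the order asked, and still so for the second after the job is handed in, while the arm keeps its last pose, push and grip.
It also fails if it takes over 43 s, if anything falls off the work surface, if the arm or the gripper's body presses on something with over 40 N, if the wrist force passes 120 N, or if a joint passes its speed limit or range.

ROBOT

A 6-joint arm with a two-finger parallel gripper is mounted at the origin on a cart in front of the work surface, level with it; the furniture and walls round the work are solid. World frame = base frame: x ahead of the robot, y to its left, z up, the work surface at z = 0. Lengths are in m, angles in rad, forces in N, time in s.
With the tool pointing down it reaches from about 0.35 to 0.775 m from the base axis. Payload 7.3 kg.
Tool frame: the origin (TCP) lies on the centre line of the jaws, within the pads' length; the fingertips stand 14 mm ahead of it and the grasp point (between the pads) lies 5 mm behind it (tip_reach is the distance from the TCP to the fingertips, in m); z points along the fingers, y is the line along which they close (so a half turn about z gives the same grasp; the last joint's range is limited). The gripper opens to 92 mm and grips with 3 to 60 N. Pads are 19 mm wide; open, the fingers measure 130 mm over their backs; the gripper's body (75 mm by 190 mm) begins 47 mm behind the grasp point.
Start: joints at [1.075, 0.342, 1.524, -0, 1.275, -0.146], TCP at [0.18, 0.493, 0.241] pointing down, gripper open.
Joint ranges: [-2.53, 2.53], [-0.77, 2.02], [0.04, 2.7], [-1, 4.14], [0.28, 2.66], [-3.11, 3.11]. Speed limits (rad/s): [2.57, 2.57, 3.14, 3.14, 3.14, 3.14].

INTERFACE

Orientations are given as a rotation vector (axis times angle).
In Python, from cell import movep, move_straight, goto_joints, set_gripper, sleep, solve_ik, observe, snapshot, Unreachable, hand_in, tip_reach gives the robot as it stands. Calls block until the motion is done:
- movep(position, orientation): joint-space move of the TCP to a pose.
- move_straight(position, rotation=None, max_speed=0.15): straight line of the TCP; rotation=None keeps the orientation; max_speed is the mean speed in m/s.
- goto_joints(angles): joint-space move.
- set_gripper(opening): finger opening in m; the grip force is fixed at half the most; returns when the fingers have stopped.
- sleep(seconds).
- solve_ik(position, orientation): joint angles nearest the present ones, or None.
- observe(): the state.
- snapshot(name): name is "scene" or "side" or "wrist"; returns a dict with "pixels" (400x640x3 uint8, red, green, blue), "K" (3x3 intrinsics, pixels), "D" ([k1, k2, p1, p2, k3] as OpenCV has them; the pictures are not rectified), "extrinsics" (4x4, takes a point from world to camera coordinates); the wrist camera has in their place "T_tool_cam" (4x4, takes a point from camera to tool coordinates, whose origin is the TCP and whose axes are the flange's). Camera axes: x right, y up, looking along -z (the intrinsics and any distortion apply to the point x, -y, -z); pixel columns grow to the right and rows downward; lengths in m; the calibration is good to about 2 mm. A picture is of the moment at which its call begins: read the wrist's pose just before it. There is no depth.
A pose or a line that the arm cannot do raises Unreachable and nothing moves.
- hand_in(): hands the job in; it is judged then, once.
The state is a dict: "time": time; "q": joint angles; "joint_vel": joint speeds; "joint_efforts": joint torques, N m; "position": TCP position; "tool_rot": TCP orientation; "force": force on the tool from outside, world axes, zero at the start; "ft_torque": the same for the moment, N m; "width": finger opening in m; "grasp_force": force on a finger pad.
Only numpy, scipy, OpenCV 4.12 (cv2) and the standard library are available. Lean on these libraries where they do the work, as an engineer would, in place of code of your own. Each camera call takes 0.05 s, during which the arm holds its last target. There are 200 camera calls.

## Working session

There is one attempt and no reset: what is moved stays moved. The work goes in short steps, each a Python script; the robot and the scene stay as the last script left them, time stands still between calls to the robot, and variables do not carry over. Pictures are saved under pics/ and viewed, at most 10 in all, crops included, and the job is handed in when it is done.

```bash
mkdir -p pics; ls
cat > h.py <<'E'
import numpy as np, cv2, pickle
from cell import *
from scipy.spatial.transform import Rotation as R
def snap(name, f):
    o=observe(); s=snapshot(name); s['o']=o
    if 'T_tool_cam' in s:
        T=np.eye(4);T[:3,:3]=R.from_rotvec(o['tool_rot']).as_matrix();T[:3,3]=o['position']
        s['extrinsics']=np.linalg.inv(T@s['T_tool_cam'])
    pickle.dump(s,open(f'pics/{f}.pkl','wb')); cv2.imwrite(f'pics/{f}.png',s['pixels'][:,:,::-1]); return s
def load(f): return pickle.load(open(f'pics/{f}.pkl','rb'))
def ray(s,uv):
    p=cv2.undistortPoints(np.array([[uv]],float),np.array(s['K']),np.array(s['D'],float))[0,0]
    E=np.array(s['extrinsics']); d=E[:3,:3].T@np.array([p[0],-p[1],-1]); return -E[:3,:3].T@E[:3,3], d/np.linalg.norm(d)
def atz(s,uv,z):
    c,d=ray(s,uv); return c+d*(z-c[2])/d[2]
def proj(s,P):
    E=np.array(s['extrinsics']); P=np.atleast_2d(P)@E[:3,:3].T+E[:3,3]; P=P*[1,-1,-1]
    return cv2.projectPoints(P,np.zeros(3),np.zeros(3),np.array(s['K']),np.array(s['D'],float))[0][:,0]
E
python3 - <<'E'
from h import *
a=snap('scene','a');b=snap('side','b');w=snap('wrist','w')
for s in (a,b,w): print(ray(s,(320,200)))
E
```

```text
pics
(array([-0.22832133, -0.58022545,  0.94316403]), array([ 0.61620045,  0.34517052, -0.70792254]))
(array([ 0.33913764, -1.55739407,  0.93062643]), array([ 0.08910888,  0.8556533 , -0.5098206 ]))
(array([0.11525871, 0.51690031, 0.38407912]), array([ 0.24432303, -0.08622114, -0.96585308]))
```

View pics/a.png

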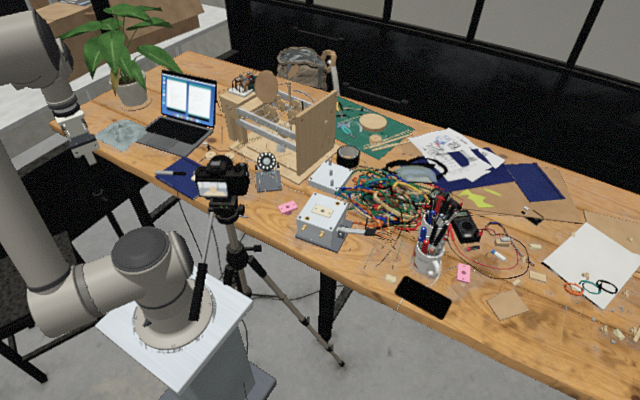

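View pics/b.png

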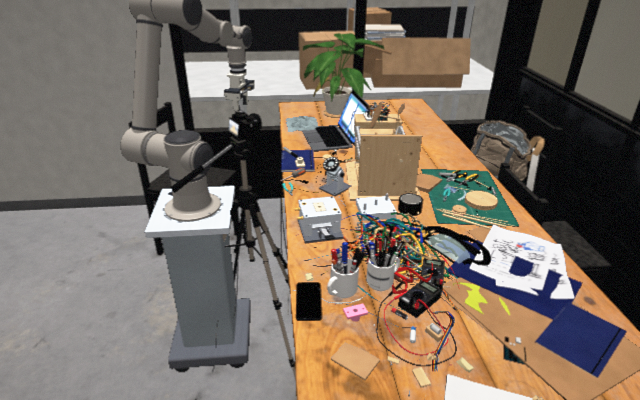

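The scene shows the mould at about (322,215), with its lever sticking out right to about (370,232). The other half, with pins, is at (332,178). The inspection camera is at (267,170), and a tripod camera stands in front of the table at (222,180). There are pink decoys at (288,207) and (463,272).

Run:
```python
from h import *
a=load('a');b=load('b')
ca=cv2.resize(a['pixels'][145:255,235:395],None,fx=5,fy=5,interpolation=cv2.INTER_CUBIC)[:,:,::-1]
cv2.imwrite('pics/ac.png',ca)
print('mould',atz(a,(322,210),.092),atz(b,(319,207),.092))
print('stand',atz(a,(268,185),0.01),atz(b,(335,185),0.01))
# tripod camera triangulate
def tri(u,v):
    c1,d1=ray(a,u);c2,d2=ray(b,v);A=np.c_[d1,-d2];t=np.linalg.lstsq(A,c2-c1,rcond=None)[0];p,q=c1+t[0]*d1,c2+t[1]*d2;return (p+q)/2,np.linalg.norm(p-q)
print('tripod cam',tri((222,180),(242,125)))
print(observe()['tool_rot'], load('w')['K'])
```

```text
mould [ 0.47767469 -0.19321481  0.092     ] [ 0.47733396 -0.19787124  0.092     ]
stand [0.54928939 0.07714785 0.01      ] [0.57553235 0.10555684 0.01      ]
tripod cam (array([ 0.22128678, -0.06020578,  0.3531622 ]), np.float64(0.0030958041010253493))
[-5.46561505e-01 -3.09331498e+00  1.75052586e-03] [[295.32443809   0.         318.41157148]
 [  0.         295.32443809 199.55683555]
 [  0.           0.           1.        ]]
```

View pics/ac.png

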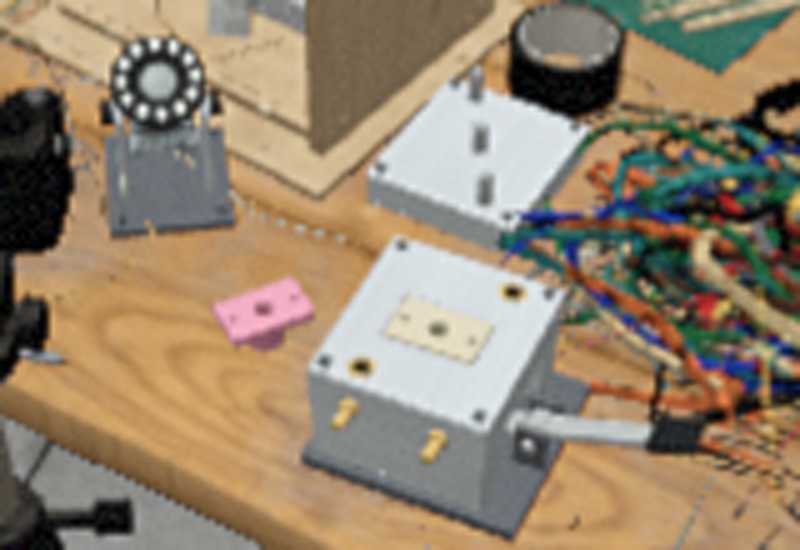

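The crop shows the mould at crop (435,340), with the cream casting flush in its pocket, the lever on the right, and its pad at crop (680,435). The cream part is therefore the one meant. The pink piece at crop (262,310) and the pinned half at crop (480,160) are not. Next I look at the stand and the mould with the wrist camera.

```bash
cat >> h.py <<'E'
def down(yaw):  # tool z down, tool x at world angle yaw
    c,s=np.cos(yaw),np.sin(yaw); return R.from_matrix(np.c_[[c,s,0],[s,-c,0],[0,0,-1]]).as_rotvec()
E
python3 - <<'E'
from h import *
rot=down(np.pi)
for p in ([.50,.09,.32],[.46,-.19,.28]): print(solve_ik(p,rot))
movep([.50,.09,.32],rot); snap('wrist','w1')
movep([.46,-.19,.28],rot); snap('wrist','w2')
print(observe()['time'],observe()['q'])
i=np.hstack([cv2.imread('pics/w1.png')[:,120:520],cv2.imread('pics/w2.png')[:,120:520]]);cv2.imwrite('pics/w12.png',i)
E
```

```text
[ 2.71370569e-02  2.59903553e-01  1.42123495e+00 -4.44089210e-16
  1.46045415e+00 -1.54365927e+00]
[-0.54581708  0.26239564  1.5269391   0.          1.35225791 -2.11661341]
3.2333 [-5.43508520e-01  2.62057678e-01  1.52667277e+00  4.29070546e-04
  1.35243073e+00 -2.11595419e+00]
```

View pics/w12.png

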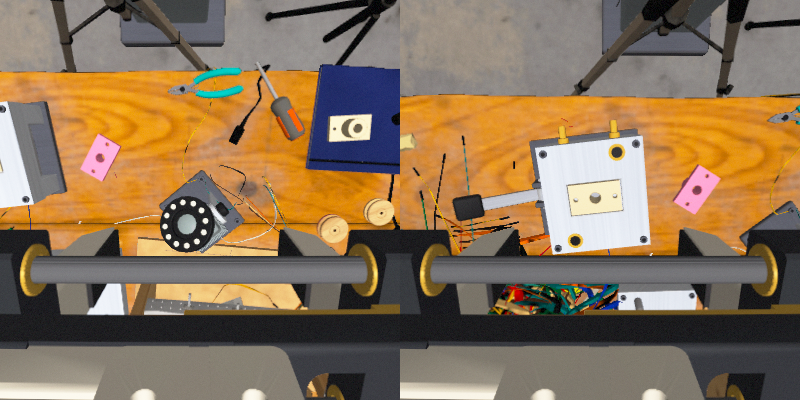

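The left half shows the stand's ring light at (185,222) and its foot plate around (202,210). The sample is on the notebook at (350,128). The right half shows the mould plate with the cream casting at (595,198) and the lever pad at (468,206). Now the enlargements.

Run:
```python
from h import *
def crop(f,r0,r1,c0,c1,k,n):
    i=cv2.imread(f'pics/{f}.png')[r0:r1,c0:c1]; cv2.imwrite(f'pics/{n}.png',cv2.resize(i,None,fx=k,fy=k,interpolation=cv2.INTER_CUBIC))
crop('w2',120,260,160,380,3.6,'m1')
crop('w1',155,265,265,375,5,'s1')
```

```text
(no output)
```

View pics/m1.png

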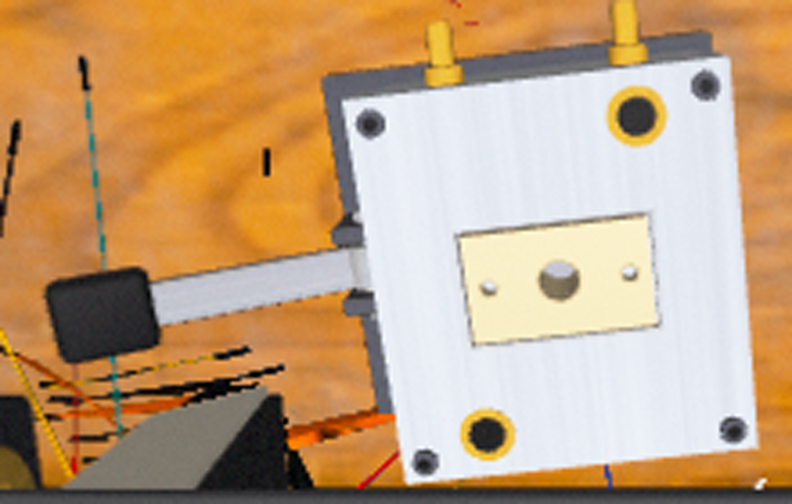

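View pics/s1.png

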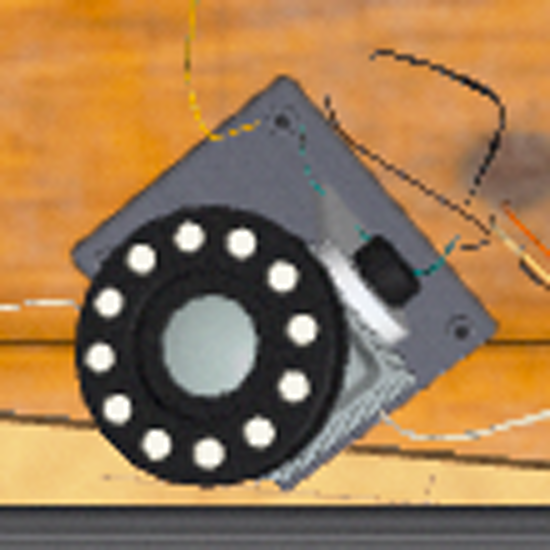

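The m1 crop shows casting corners at (457,234), (651,212), (661,325) and (471,347). The plate corners are (343,100), (728,57), (757,445) and (408,484), and the pad is at (103,315). The s1 crop shows the LED ring centred near (203,344) and foot corners at (285,75), (75,255), (497,325) and (287,490). Next I fit the poses.

```bash
cat > fit.py <<'E'
from h import *
from scipy.optimize import least_squares
w1,w2,a=load('w1'),load('w2'),load('a')
M=lambda L:np.array(L,float)/3.6+[160,120]-.36
S=lambda L:np.array(L,float)/5+[265,155]-.4
A=lambda L:np.array(L,float)/5+[235,145]-.4
Z=lambda y:R.from_euler('z',y).as_matrix()
# mould: plate corners (130x120) + casting/pocket corners at z=.092
loc=np.array([[-65,-60],[-65,60],[65,60],[65,-60]])/1e3
loc2=np.array([[-18,-30],[-18,30],[18,30],[18,-30]])/1e3
L=np.c_[np.r_[loc,loc2],np.full(8,.092)]
px=np.r_[M([(343,100),(728,57),(757,445),(408,484)]),M([(457,234),(651,212),(661,325),(471,347)])]
f=lambda p:(proj(w2,L@Z(p[2]).T+[p[0],p[1],0])-px).ravel()
r=least_squares(f,[.48,-.19,0]);m=r.x;print('mould',m,np.abs(r.fun).max())
P=np.array([0,-.072,.034])+.095*np.array([0,-np.cos(.4),0])*0
pad=atz(w2,M([(103,315)])[0],.074);print('pad img',pad,'mould frame',Z(m[2]).T@(pad-[m[0],m[1],0]))
pa=A([(438,330)])[0];print('casting from scene cam',atz(a,pa,.092))
led=S([(190,237),(241,243),(283,277),(301,328),(294,386),(259,432),(209,453),(157,444),(117,408),(100,356),(109,302),(143,258)])
foot=S([(285,75),(75,255),(497,325),(287,490)])
for z in (.005,.01): 
    F=np.array([atz(w1,u,z) for u in foot]);print(F[:,:2], [np.linalg.norm(F[i]-F[j]) for i,j in ((0,1),(0,2),(1,3),(2,3))])
lc=np.array([atz(w1,u,.130) for u in led]).mean(0);print('lens ~',lc,'scene',atz(a,A([(158,82)])[0],.130))
E
python3 fit.py
```

```text
mould [ 0.47787633 -0.19327171  0.11413393] 1.2014116723847792
pad img [ 0.49480503 -0.35088754  0.074     ] mould frame [-0.00113172 -0.1585183   0.074     ]
casting from scene cam [ 0.47577248 -0.19506202  0.092     ]
[[0.50459645 0.09535136]
 [0.56325771 0.02758221]
 [0.58710305 0.16502975]
 [0.64587644 0.09640917]] [np.float64(0.08963146867161918), np.float64(0.10799266495905022), np.float64(0.10753141329509144), np.float64(0.09034985102569056)]
[[0.50379502 0.09530087]
 [0.56181705 0.02827018]
 [0.58540256 0.16422   ]
 [0.64353551 0.09634716]] [np.float64(0.08865478150869026), np.float64(0.10681590136118461), np.float64(0.10635967581791479), np.float64(0.0893653358662589)]
lens ~ [0.54958021 0.07398114 0.13      ] scene [0.54431904 0.07032652 0.13      ]
```

```bash
cat >> fit.py <<'E'
print('---')
footl=np.array([[-55,46],[-55,-46],[55,46],[55,-46]])/1e3  # order guess: see labels
th=np.radians(30); n0=np.array([-np.sin(th),0,np.cos(th)]); x0=np.array([np.cos(th),0,np.sin(th)])
k=np.arange(12)*2*np.pi/12
def g(p,full=False):
    x,y,yaw,rl,ph,fx=p; o=np.array([x,y,0]); c=np.array([0,0,.08])+.058*n0
    ring=c+rl*(np.cos(k*1+ph)[:,None]*x0+np.sin(k+ph)[:,None]*np.array([0,-1,0]))
    F=np.c_[footl+[fx,0],np.full(4,.006)]
    return np.r_[(proj(w1,ring@Z(yaw).T+o)-led).ravel(),(proj(w1,F@Z(yaw).T+o)-foot).ravel()]
best=None
for ph in np.arange(0,6.2,.5):
    r=least_squares(g,[.572,.093,.70,.027,ph,0],loss='soft_l1')
    if best is None or r.cost<best.cost: best=r
s=best.x; print('stand',s,best.cost,np.abs(g(s)).max())
n=Z(s[2])@n0; lens=np.array([s[0],s[1],.08])+.058*n; ly=Z(s[2])@[0,1,0]; lx=np.cross(ly,n)
print('lens',lens,'n',n)
np.save('poses.npy',np.r_[m,lens,s[2]])
T=lens+.1525*n
for name,tx in (('A+',ly),('A-',-ly),('B+',lx),('B-',-lx)):
    rv=R.from_matrix(np.c_[tx,np.cross(-n,tx),-n]).as_rotvec(); print(name,T,solve_ik(T,rv))
for y in (m[2],m[2]+np.pi/2,m[2]-np.pi/2,m[2]+np.pi): print('grasp yaw',y,solve_ik([m[0],m[1],.1085],down(y)),solve_ik(np.r_[Z(m[2])@[0,-.163,0]][:2].tolist()+[0] + np.array([m[0],m[1],.05]),down(y)))
b=load('b')
def tri(u,v):
    c1,d1=ray(a,u);c2,d2=ray(b,v);t=np.linalg.lstsq(np.c_[d1,-d2],c2-c1,rcond=None)[0];return (c1+t[0]*d1+c2+t[1]*d2)/2
for nm,u,v in (('tripcam top',(222,157),(242,112)),('left',(197,185),(228,125)),('right',(248,180),(260,125)),('mug1 base',(428,272),(343,295)),('mug2 pens',(452,200),(380,235))): print(nm,tri(u,v))
E
python3 fit.py | sed -n '/---/,$p'
```

```text
---
stand [ 5.71157613e-01  9.25170341e-02  7.04573537e-01 -2.60001109e-02
  6.81620639e+00  5.16014830e-03] 1.9006655324831465 1.5670045293574617
lens [0.54906287 0.07373347 0.13022947] n [-0.38094392 -0.32385449  0.8660254 ]
A+ [0.49096892 0.02434566 0.26229835] [-0.39625523  0.09764326  1.90480449  0.57238513  0.96674693 -1.39119328]
A- [0.49096892 0.02434566 0.26229835] [-0.39625523  0.09764326  1.90480449  0.57238513  0.96674693  1.75039937]
B+ [0.49096892 0.02434566 0.26229835] [-0.39625523  0.09764326  1.90480449  0.57238513  0.96674693  0.17960305]
B- [0.49096892 0.02434566 0.26229835] [-0.39625523  0.09764326  1.90480449  0.57238513  0.96674693 -2.96198961]
grasp yaw 0.11413392505325873 [-5.33086435e-01  4.72395342e-01  1.72792785e+00 -8.88178420e-16
  9.41269461e-01  9.23575967e-01] [-7.46550746e-01  6.93261169e-01  1.49670040e+00 -8.88178420e-16
  9.51631088e-01  7.10111656e-01]
grasp yaw 1.6849302518481553 [-5.33086435e-01  4.72395342e-01  1.72792785e+00 -4.44089210e-16
  9.41269461e-01 -6.47220360e-01] [-7.46550746e-01  6.93261169e-01  1.49670040e+00 -4.44089210e-16
  9.51631088e-01 -8.60684671e-01]
grasp yaw -1.4566624017416379 [-5.33086435e-01  4.72395342e-01  1.72792785e+00 -4.44089210e-16
  9.41269461e-01  2.49437229e+00] [-7.46550746e-01  6.93261169e-01  1.49670040e+00 -4.44089210e-16
  9.51631088e-01  2.28090798e+00]
grasp yaw 3.255726578643052 [-5.33086435e-01  4.72395342e-01  1.72792785e+00 -4.44089210e-16
  9.41269461e-01 -2.21801669e+00] [-7.46550746e-01  6.93261169e-01  1.49670040e+00 -8.88178420e-16
  9.51631088e-01 -2.43148100e+00]
tripcam top [ 0.22989403 -0.06411219  0.40831911]
left [ 0.1738634  -0.02251932  0.34628419]
right [ 0.27447519 -0.09748402  0.351839  ]
mug1 base [ 0.51052606 -0.5538885  -0.00372985]
mug2 pens [ 0.61461446 -0.53990343  0.20302998]
```

The fits are consistent. The pad is at mould y = -0.1585, which is what the lever geometry predicts, and the stand residual is under 1.6 px. Next I press the lever.

Run:
```python
from h import *
mx,my,yaw=np.load('poses.npy')[:3]
rot=down(yaw+np.pi/2); Z=R.from_euler('z',yaw).as_matrix()
p=Z@[0,-.163,0]+[mx,my,0]; tr=tip_reach
print(tr)
set_gripper(0.0)
movep(p+[0,0,.13+tr],rot)
move_straight(p+[0,0,.085+tr])
f0=np.array(observe()['force'])
for z in (.072,.06,.05,.042,.039,.037,.0355,.034,.0325,.031):
    move_straight(p+[0,0,z+tr],max_speed=.05); o=observe(); f=np.array(o['force'])-f0
    print(z,round(o['position'][2]-tr,4),f.round(1))
    if f[2]>14: break
sleep(.2)
move_straight(p+[0,0,.14+tr])
c=Z@[0,0.03,0]+[mx,my,0]
movep(c+[0,0,.28],rot); snap('wrist','w3'); print(observe()['time'])
i=cv2.imread('pics/w3.png'); cv2.imwrite('pics/w3v.png',i)
```

```text
0.014
0.072 0.0721 [ 0.1 -1.7  1.1]
0.06 0.0596 [-1.2 -1.3  0.7]
0.05 0.0495 [-0.9 -1.4 -0.6]
0.042 0.0414 [-0.  -1.4 -0.5]
0.039 0.0387 [-1.1 -0.8  0.3]
0.037 0.0378 [-2.7  1.8  7.8]
0.0355 0.0375 [-5.5  1.7 16.1]
10.5
```

View pics/w3v.png

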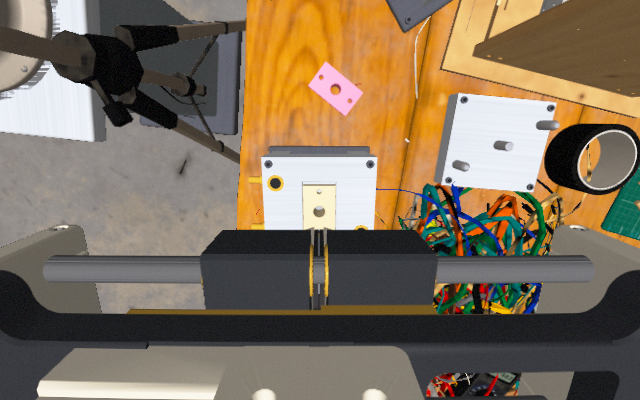

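The wrist picture shows the mould plate at (320,190) and the casting's +y end at (302-336,183-230), but the gripper hides the rest. I check its height with projections and a crop.

Run:
```python
from h import *
mx,my,yaw=np.load('poses.npy')[:3]
Z=R.from_euler('z',yaw).as_matrix(); w=load('w3')
for z in (.092,.106):
    print(z,proj(w,np.array([[-.018,.03,z],[.018,.03,z],[0,0,z]])@Z.T+[mx,my,0]).round(1).tolist())
print(proj(w,np.array([[-.065,.06,.092],[.065,.06,.092]])@Z.T+[mx,my,0]).round(1).tolist())
i=cv2.imread('pics/w3.png')[140:235,250:390]; cv2.imwrite('pics/c3.png',cv2.resize(i,None,fx=5,fy=5,interpolation=cv2.INTER_CUBIC))
```

```text
0.092 [[302.8, 182.6], [334.3, 182.6], [318.6, 207.8]]
0.106 [[302.2, 185.2], [335.0, 185.2], [318.6, 211.3]]
[[260.4, 156.4], [376.7, 156.2]]
```

View pics/c3.png

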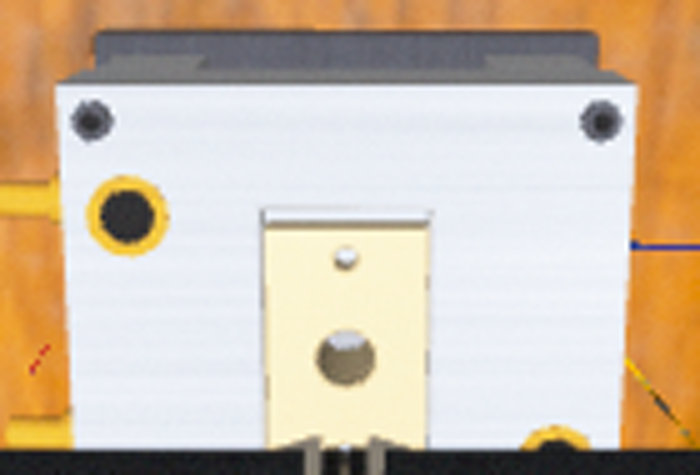

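The casting edge is at full-image row 185.2 and the bore at (319.1,211.3). Both match a flange top at 106 mm, so it is fully ejected. The plate corners agree with the fit within 0.6 px. Next: grasp, lift and present.

Run:
```python
from h import *
P=np.load('poses.npy'); mx,my,yaw=P[:3]; lens=P[3:6]; sy=P[6]
rot=down(yaw+np.pi/2); p=np.array([mx,my,0])
set_gripper(.064)
movep(p+[0,0,.16],rot)
move_straight(p+[0,0,.1085],max_speed=.08)
set_gripper(.0); o=observe(); print(o['width'],o['grasp_force'],o['position'],o['force'])
if o['width']>.03:
    move_straight(p+[0,0,.26]); o=observe(); print(o['width'],o['grasp_force'])
    n=R.from_euler('z',sy).apply([-.5,0,np.sqrt(.75)]); ly=R.from_euler('z',sy).apply([0,1,0])
    rv=R.from_matrix(np.c_[ly,np.cross(-n,ly),-n]).as_rotvec()
    T=lens+(.12+.1085-.076)*n
    movep(T+.05*n,rv); move_straight(T,rv,max_speed=.08)
    sleep(.3); o=observe(); print(o['time'],o['width'],o['grasp_force'],o['position']-T,(R.from_rotvec(o['tool_rot'])*R.from_rotvec(rv).inv()).magnitude(),o['force'])
    a=snap('scene','a2');b=snap('side','b2')
    ca=a['pixels'][90:210,230:350];cb=b['pixels'][100:220,270:390]
    i=np.hstack([cv2.resize(c,(400,400),interpolation=cv2.INTER_CUBIC) for c in (ca,cb)]);cv2.imwrite('pics/f.png',i[:,:,::-1])
    B=lens+.12*n
    print(proj(a,[lens,B,B+.03*n]).tolist(),proj(b,[lens,B,B+.03*n]).tolist())
```

```text
0.035647505485476204 29.999998211860657 [ 0.47797281 -0.1933212   0.10865197] [0.69070188 0.99668078 2.16599909]
0.03553411012127991 29.999772012233734
16.6 0.035564797428263316 29.999806880950928 [ 6.28984816e-05 -1.52581817e-04  3.66439079e-04] 0.0008118299632822506 [-0.15331183 -0.11952727  0.09538738]
[[266.2222065312045, 159.88175863560744], [264.98252933166407, 146.02889570573868], [264.63576433112945, 142.13447787841613]] [[330.15946442485523, 162.8593950515058], [319.9659542513468, 143.26767833862294], [317.2506268942411, 138.04831782962867]]
```

View pics/f.png

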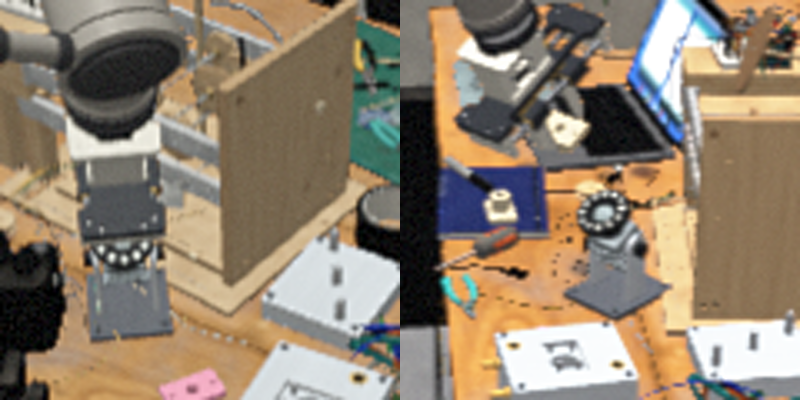

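The side picture (right half) shows the casting held with its boss toward the ring light. The casting is at (570,128) and the ring at (602,212); the sample is untouched at (500,205). I make one last enlarged check with the intended outline drawn in.

Run:
```python
from h import *
P=np.load('poses.npy'); lens=P[3:6]; Z=R.from_euler('z',P[6])
n=Z.apply([-.5,0,np.sqrt(.75)]); ly=Z.apply([0,1,0]); lx=np.cross(ly,n); b=load('b2')
t=np.linspace(0,2*np.pi,60)[:,None]; B=lens+.12*n
circ=lambda c,r:c+r*(np.cos(t)*lx+np.sin(t)*ly)
rect=lambda c:np.array([c+i*.018*lx+j*.03*ly for i,j in((1,1),(1,-1),(-1,-1),(-1,1))])
k=11;x0,y0=298,124
i=cv2.resize(b['pixels'][y0:y0+52,x0:x0+52,::-1],None,fx=k,fy=k,interpolation=cv2.INTER_CUBIC); raw=i.copy()
for q,c in ((circ(lens,.034),(0,255,0)),(circ(B,.014),(0,0,255)),(circ(B,.0065),(0,0,255)),(rect(B+.022*n),(255,0,0)),(rect(B+.03*n),(255,0,255))):
    cv2.polylines(i,[((proj(b,q)-[x0,y0]+.5)*k).astype(int)],True,c,1)
cv2.imwrite('pics/g.png',cv2.resize(np.hstack([raw,i]),(800,400),interpolation=cv2.INTER_AREA))
```

```text
(no output)
```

View pics/g.png

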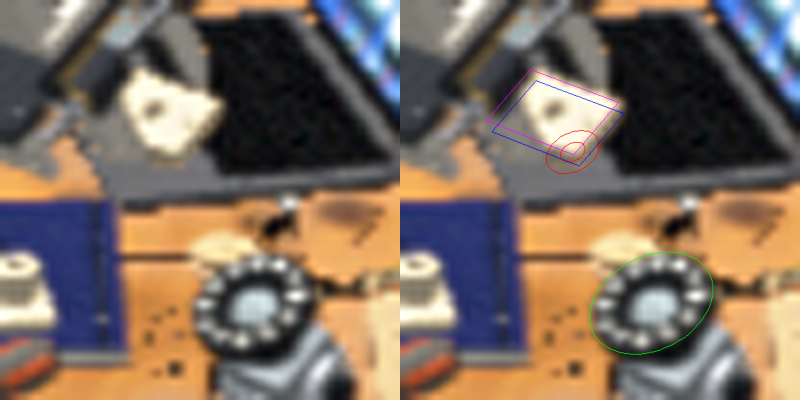

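The held flange's visible corners at (538,68), (622,105) and (575,158) lie on the intended outline. The bore at (553,108) is within about 2 mm of the expected (556,113), and the ring matches its predicted outline.

```bash
python3 -c "
from cell import *
o=observe();print(o['time'],o['width'],o['grasp_force']);print(hand_in())"
```

```text
16.7 0.03559924582842067 29.999766647815704
the job is handed in; nothing more can be done
None
```

I pressed the lever down to its stop, lifted out the ejected casting and handed in at 16.7 s, with the casting held about 12 cm in front of the ring light, square and centred to within about 2 mm in the side camera's picture.

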